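# Finish the tin pyramid on the watchmaker's bench

### The job

Finish the pyramid of parts tins on the steel rack: saddle the two blue-lidded tins from the wooden stand into the two gaps of the bottom row, then saddle the red-lidded tin into the gap on top of them. Every lid must face the same way as those of the bottom row, with the ends of the tins in line with the row. Set each tin down rather than dropping it, and leave the bottom row and the other things on the bench where they are.

Things in the scene. Friction and masses are not known exactly. Their poses are not given: they have to be found in the camera images.
- tin_blue_a: Tin with a blue lid: round aluminium parts tin lying on its side, a plain cylinder 60 mm in diameter and 62 mm long, about 140 g; origin at its centre, x axis along the cylinder towards the lid, z need not point up. Its end faces are flat and free, so it can be held across its two ends (62 mm) from above. Starts in one of the troughs of the wooden stand.
- tin_blue_b: The other tin with a blue lid, the same in size and axes as tin_blue_a and interchangeable with it. Starts in a trough of the wooden stand.
- tin_red: Tin with a red lid, the same in size and axes as tin_blue_a. Starts in a trough of the wooden stand.
- tin_blue_a_lid (a point): Centre of the outer face of the lid of tin_blue_a, 31 mm from its centre along its x axis.
- tin_blue_b_lid (a point): Centre of the outer face of the lid of tin_blue_b, 31 mm from its centre along its x axis.
- tin_red_lid (a point): Centre of the outer face of the lid of tin_red, 31 mm from its centre along its x axis.
- base_left: Tin with a black lid, loose, the left (+y of the rack) one of the bottom row in the steel rack; same size and axes as tin_blue_a, lid towards the rack's +x.
- base_mid: Tin with a black lid, loose, the middle one of the bottom row in the steel rack; same size and axes as tin_blue_a, lid towards the rack's +x.
- base_right: Tin with a black lid, loose, the right (-y of the rack) one of the bottom row in the steel rack; same size and axes as tin_blue_a, lid towards the rack's +x.
- rack: Low steel rack fixed to the bench, 196 mm (y) by 70 mm (x) and 25 mm high: three troughs side by side, each of two rods (10 mm thick, 36 mm apart) running along the rack's x. It holds the bottom row of three tins, 68 mm apart along its y, their centres 50 mm above the bench. Origin on the bench under the middle of the rack; x along the tins, towards their lids; z up.
- gap_left (a point): Where the centre of a tin lies when saddled between base_left and base_mid (99 mm above the bench, 34 mm to the rack's +y).
- gap_right (a point): Where the centre of a tin lies when saddled between base_mid and base_right (99 mm above the bench, 34 mm to the rack's -y).
- apex (a point): Where the centre of the top tin lies when saddled between the two tins of the second layer (149 mm above the bench, over the middle of the rack).
- tray: Low wooden stand fixed to the bench, 212 mm (y) by 70 mm (x) and 20 mm high, made like the rack: three troughs 76 mm apart along its y, in which the three tins to be stacked lie with their centres 45 mm above the bench and lids towards its +x. Origin on the bench under its middle.
- loupe: Black eye loupe standing on the bench, 42 mm across, 44 mm high, origin under its centre. Bystander.
- jar: Amber glass jar with a white cap, 60 mm across, 75 mm high, origin under its centre. Bystander.
- carton: Small cardboard box, 50 by 100 by 35 mm, origin under its centre. Bystander.
Not all that is in view belongs to the job. Leave any green look-alike of the tin_blue_a alone.

How it is judged:
By the outcome, as a careful person would: the job done as asked, in the order asked, and still so for the second after the job is handed in, with the robot touching nothing.
It also fails if it takes over 67 s, if anything falls off the work surface, if the arm or the gripper's body presses on something with over 40 N, if the wrist force passes 120 N, or if a joint passes its speed limit or range.

### The arm

A 6-joint arm with a two-finger parallel gripper is mounted at the origin on the work surface. World frame = base frame: x ahead of the robot, y to its left, z up, the work surface at z = 0. Lengths are in m, angles in rad, forces in N, time in s.
With the tool pointing down it reaches from about 0.3 to 0.775 m from the base axis. Payload 14.6 kg.
Tool frame: the origin (TCP) lies at the very end of the fingers, on their centre line; the grasp point (between the pads) lies 19 mm behind it (ctrl.hold_point_z is the z of the grasp point in the tool frame, in m); z points along the fingers, y is the direction in which the jaws open and shut (so a half turn about z gives the same grasp; the last joint's range is limited). The gripper opens to 94 mm and grips with 3 to 60 N. Pads are 16 mm wide; open, the fingers measure 119 mm over their backs; the gripper's body (75 mm by 177 mm) begins 78 mm behind the grasp point.
Start: joints at [-1.248, 0.3, 1.521, -0, 1.321, -0.067], TCP at [0.209, -0.509, 0.205] pointing down, gripper open.
Joint ranges: [-3.03, 3.03], [-0.79, 2.21], [0.23, 2.52], [-1.04, 4.18], [0, 3.07], [-2.55, 2.55]. Speed limits (rad/s): [2.22, 2.22, 2.57, 3.14, 3.14, 3.14].

### API

Orientations are given as [roll, pitch, yaw] about the fixed x, y, z axes, in that order (R = Rz(yaw) Ry(pitch) Rx(roll)).
In Python, from station import ctrl, cams, hand_in gives the robot as it stands.
- The arm moves only by the tool servo_tool, never from a script. Its argument "rows" is a list of rows, each a list of 7 numbers: the shift along the world's x, y, z in m, then the turn, a rotation vector about the world's x, y, z in rad, then the gripper command: -1 is shut, 1 is fully open, values between are in proportion. A call has exactly 8 rows; each row is the pose to reach, as a shift and turn from the pose measured when the call began; what a row does not reach only later rows make up. A row lasts 1/12 s, in which the tool goes at most 41.7 mm and 7.16 degrees, less where a joint would pass 70% of its speed; a pose out of reach is approached as far as the arm can. A call with a gripper value outside its range is refused whole. The fingers move at their own pace and stop on an object; "newtons" is the grip in N (left out, the last holds). Time passes only in rows, so rows that repeat a pose let the fingers close, or fill a call up. It gives the time, the measured TCP pose, the force and the opening at its end, in the units of the state.
- ctrl.get_obs(): the state, without advancing time (a new reading comes with each control period).
- cams.camera(name): name is "side" or "top"; returns a dict with "image" (480x640x3 uint8, red, green, blue), "depth" (480x640 float32, m along the optical axis (not along the pixel's ray), 0 where there is no reading), "fx", "fy", "cx", "cy" (pixels), "rvec" (rotation vector, rad) and "tvec" (3), from world to camera coordinates, as OpenCV has them. Camera axes: x right, y down, z forward; pixel columns grow to the right and rows downward; lengths in m; the calibration is good to about 2 mm. A picture is of the moment at which its call begins.
- hand_in(): hands the job in, once; it reports no verdict.
Trained networks look in a picture, given as the dict that the camera call returned (one of the last four; its "shot" number tells which), for a name from the list of things; names that differ only in an ending like _2 or _b are one class to them, and where a whole thing is asked for, a point or a joint stands for the part that bears it (a point fixed in the world has none). Each returns a list of dicts, best first, with "p" (0 to 1); they miss things now and then, are a little off and sometimes report something else, mostly with a low value. They report only what shows in the picture. A call takes as long as a camera call. They do not tell look-alikes from the thing itself.
- cams.spot_in(picture, name): "box" ([left, top, right, bottom] as shares, 0 to 1, of the picture: columns of its width, rows of its height, round what is visible of it).
- cams.place_of(picture, name): "at" ([column, row] as shares, 0 to 1, of the picture: columns of its width, rows of its height: a listed point, or the origin of a listed thing).
The state is a dict: "time_s": time; "qpos": joint angles; "joint_vel": joint speeds; "tau": joint torques, N m; "ee_pos": TCP position; "eef_rot": TCP orientation; "force": force on the tool from outside, world axes, zero at the start; "moment": the same for the moment, N m; "grip_width": finger opening in m.
Only numpy, scipy, OpenCV 4.12 (cv2) and the standard library are available. Lean on these libraries where they do the work, as an engineer would, in place of code of your own. Each camera call takes 0.05 s, during which the arm holds its last target.

## Working session

There is one attempt and no reset: what is moved stays moved. The work goes in short steps, Python scripts to look and compute and a tool call to move; the robot and the scene stay as the last step left them, time stands still between calls to the robot, and variables do not carry over. Pictures are saved under pics/ and viewed, and the job is handed in when it is done.

Besides the shell and the picture viewer there is one more tool, called after "Call:" by a JSON object that holds its "fn" and its "kwargs". servo_tool: Moves the arm, as the interface text tells. Its arguments: {"type":"object","properties":{"rows":{"type":"array"},"newtons":{"type":"number"}},"required":["rows"]}

```bash
ls; mkdir -p pics; python3 - <<'E'
from station import ctrl,cams
import cv2,pickle
o=ctrl.get_obs();print(o, ctrl.hold_point_z)
d={}
for n in("side","top"):
    p=cams.camera(n);d[n]=p
    cv2.imwrite(f"pics/{n}0.png",p["image"][:,:,::-1])
    print(n,p["fx"],p["rvec"],p["tvec"],p["shot"])
    for k in("tin_blue_a","tin_red","base_mid","rack","tray","tin_blue_a_lid","tin_red_lid"):
        print(k,[( [round(x,3) for x in r["at"]],round(r["p"],2)) for r in cams.place_of(p,k)])
pickle.dump(d,open("p0.pkl","wb"))
E
```

```text
pics
{'time_s': 0.0, 'qpos': array([-1.24758679e+00,  3.00459500e-01,  1.52157237e+00, -2.55606084e-05,
        1.32068844e+00, -6.66045455e-02]), 'joint_vel': array([-0.00040023,  0.00098688, -0.00177387, -0.00215153, -0.00107097,
        0.00134023]), 'tau': array([ 2.45981873e-04, -5.31799686e+01, -3.52739668e+01,  7.08237151e-02,
        2.44207936e-02, -1.11051977e-04]), 'ee_pos': array([ 0.20891611, -0.50849957,  0.20489638]), 'eef_rot': array([-3.14046585e+00, -5.03485098e-05,  3.89820392e-01]), 'force': array([ 0.64325193,  0.21225289, -0.9049427 ]), 'moment': array([-0.01108489,  0.001475  ,  0.01149963]), 'grip_width': 0.09402340621337048} -0.0188
side 506.20523313011796 [ 2.15386748 -0.10069336  0.0446177 ] [-0.64195049  0.12593869  1.21220839] 1
tin_blue_a [([0.483, 0.661], 0.81), ([0.404, 0.614], 0.74), ([0.393, 0.671], 0.71)]
tin_red [([0.386, 0.719], 0.87)]
base_mid [([0.418, 0.479], 0.77)]
rack [([0.429, 0.515], 0.69)]
tray [([0.392, 0.695], 0.94), ([0.401, 0.615], 0.33)]
tin_blue_a_lid [([0.414, 0.67], 0.86), ([0.48, 0.641], 0.66)]
tin_red_lid [([0.41, 0.72], 0.79), ([0.417, 0.672], 0.54)]
top 464.1195303590892 [ 2.15896366 -2.20642307  0.06126605] [0.03018819 0.6540502  1.1666109 ] 2
tin_blue_a [([0.589, 0.623], 0.83), ([0.625, 0.533], 0.82), ([0.631, 0.631], 0.61)]
tin_red [([0.677, 0.643], 0.69)]
base_mid [([0.414, 0.592], 0.91)]
rack [([0.42, 0.595], 0.63)]
tray [([0.621, 0.626], 0.78)]
tin_blue_a_lid [([0.604, 0.535], 0.98), ([0.633, 0.612], 0.58), ([0.678, 0.608], 0.23)]
tin_red_lid [([0.681, 0.61], 0.8), ([0.392, 0.609], 0.26)]
```

View pics/side0.png

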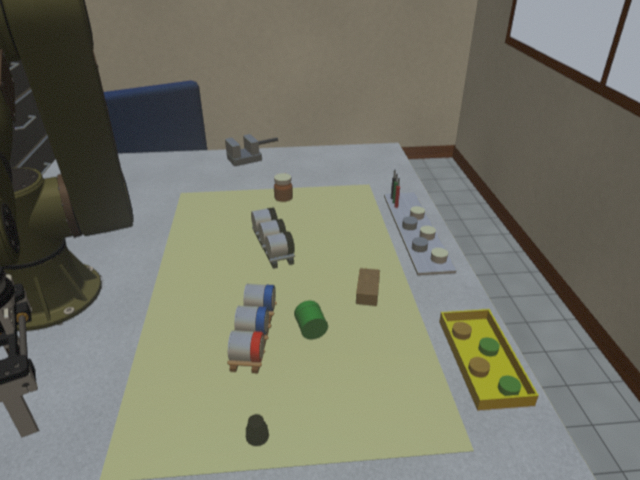

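View pics/top0.png

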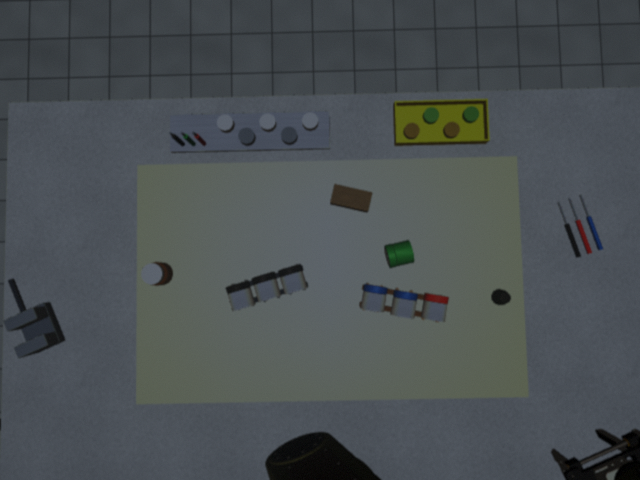

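Row of candidates: blue lids at side (262,297) and (252,320), red at (246,347). The green tin at (311,319) is the look-alike to leave alone. Black lids at (265,215), (272,228) and (281,243) are the bottom row. In the top view left is +y. I'll fit the poses from depth and check a crop.

```bash
cat > h.py <<'E'
import numpy as np,cv2
from scipy.optimize import least_squares
def cloud(p):
    R,_=cv2.Rodrigues(np.array(p["rvec"],float));t=np.array(p["tvec"])
    d=p["depth"];v,u=np.nonzero(d>0);z=d[v,u]
    c=np.stack([(u-p["cx"])/p["fx"]*z,(v-p["cy"])/p["fy"]*z,z],1)
    return (c-t)@R, p["image"][v,u]
def pix(p,P):
    return cv2.projectPoints(np.array(P,float).reshape(-1,1,3),np.array(p["rvec"],float),np.array(p["tvec"],float),np.array([[p["fx"],0,p["cx"]],[0,p["fy"],p["cy"]],[0,0,1.]]),None)[0][:,0]
def ray(p,uv,z):
    R,_=cv2.Rodrigues(np.array(p["rvec"],float));t=np.array(p["tvec"])
    c=-R.T@t; d=R.T@np.array([(uv[0]-p["cx"])/p["fx"],(uv[1]-p["cy"])/p["fy"],1])
    return c+d*(z-c[2])/d[2]
def sdf(P,c,yaw):
    a=np.array([np.cos(yaw),np.sin(yaw),0]);q=P-c;ax=q@a
    r=np.linalg.norm(q-ax[:,None]*a,axis=1)-.03; e=abs(ax)-.031
    return np.where((r>0)&(e>0),np.hypot(np.maximum(r,0),np.maximum(e,0)),np.maximum(r,e))
E
cat > fit.py <<'E'
from h import *
import pickle
d=pickle.load(open("p0.pkl","rb"))
C={n:cloud(d[n]) for n in d}
for n in C:
    P=C[n][0];m=(abs(P[:,2])<.015)&(P[:,0]>.3)&(P[:,0]<.7)&(abs(P[:,1])<.4);print(n,"table z",np.median(P[m,2]),m.sum())
def row(name,uv,z,pitch,yaw0):
    c0=ray(d["top"],uv,z)
    pts={}
    for n in C:
        P=C[n][0];m=(np.hypot(*(P[:,:2]-c0[:2]).T)<.14)&(P[:,2]>z-.01)&(P[:,2]<z+.05);pts[n]=P[m]
    def model(x,n):
        off=x[6:9] if n=="side" else x[9:12]
        lat=np.array([-np.sin(x[2]),np.cos(x[2]),0]);a=np.array([np.cos(x[2]),np.sin(x[2]),0])
        return np.min([abs(sdf(pts[n]-off,np.array([x[0],x[1],z])+k*pitch*lat+a*x[4+k],x[2])) for k in(-1,0,1)],0)
    def f(x):
        return np.r_[model(x,"side")/.002/np.sqrt(len(pts["side"])/50),model(x,"top")/.002/np.sqrt(len(pts["top"])/50),x[6:]/.001,x[3:6]/.002]
    s=least_squares(f,np.r_[c0[:2],yaw0,np.zeros(9)],loss="soft_l1",x_scale=np.r_[.01,.01,.1,np.ones(9)*.002])
    x=s.x;print(name,"xy",x[:2].round(4),"yaw",x[2].round(4),"axial R..L mm",(x[3:6]*1e3).round(2),"offs",(x[6:]*1e3).round(1),{n:(len(pts[n]),np.median(model(x,n)).round(4)) for n in C})
    lat=np.array([-np.sin(x[2]),np.cos(x[2])]);a=np.array([np.cos(x[2]),np.sin(x[2])])
    for k in(-1,0,1): print("  ",k,(x[:2]+k*pitch*lat+a*x[4+k]).round(4))
    return x
rk=row("rack",(265,287),.05,.068,.3); tr=row("tray",(404,303),.045,.076,-.15)
im=d["side"]["image"][200:380,200:360,::-1].copy();im=cv2.resize(im,None,fx=3,fy=3)
im2=d["top"]["image"][220:340,200:470,::-1].copy();im2=cv2.resize(im2,None,fx=3,fy=3)
for x,z,pt in((rk,.05,.068),(tr,.045,.076)):
    lat=np.array([-np.sin(x[2]),np.cos(x[2])]);a=np.array([np.cos(x[2]),np.sin(x[2])])
    for k in(-1,0,1):
      for s in(-.031,.031):
        for w in np.linspace(0,6.28,12):
            q=np.r_[x[:2]+(k*pt+.03*np.cos(w))*lat+a*(s+x[4+k]),z+.03*np.sin(w)]
            for n,I,o in(("side",im,(200,200)),("top",im2,(200,220))):
                u=(pix(d[n],q)[0]-o)*3+1;cv2.circle(I,tuple(int(t) for t in u),1,(0,255,255),-1)
cv2.imwrite("pics/c_side.png",im);cv2.imwrite("pics/c_top.png",im2)
P,c=C["top"];m=(c[:,1]>c[:,0]*1.6)&(c[:,1]>c[:,2]*1.6)&(P[:,2]>.03)&(P[:,0]<.65);print("green",P[m].min(0),P[m].max(0))
E
python3 fit.py
```

```text
side table z 0.0006970217911473485 32161
top table z 0.0017833604392485155 43648
rack xy [0.5424 0.1558] yaw 0.2748 axial R..L mm [ 0.09  0.95 -1.07] offs [-0.8  0.  -1.1  0.8 -0.   0.1] {'side': (1273, np.float64(0.0012)), 'top': (1826, np.float64(0.0012))}
   -1 [0.5609 0.0904]
   0 [0.5433 0.1561]
   1 [0.5229 0.221 ]
tray xy [ 0.5073 -0.1616] yaw -0.2524 axial R..L mm [-4.000e-02  8.172e+01 -9.580e+00] offs [ -3.2 -10.5  10.7   3.2  10.5  31.1] {'side': (3096, np.float64(0.0087)), 'top': (2308, np.float64(0.009))}
   -1 [ 0.4883 -0.2352]
   0 [ 0.5864 -0.182 ]
   1 [ 0.517  -0.0856]
green [ 0.20752414 -0.55625015  0.03993567] [ 0.64836623 -0.04701377  0.47704328]
```

```bash
python3 - <<'E'
s=open("fit.py").read()
s=s.replace("P=C[n][0];m=(np.hypot","P=C[n][0];K=C[n][1].astype(int);m=~((K[:,1]>1.4*K[:,0])&(K[:,1]>1.4*K[:,2]))&(np.abs((P[:,:2]-c0[:2])@[np.cos(yaw0),np.sin(yaw0)])<.046)&(np.hypot")
s=s.replace("min(0)","min(0)").replace("(P[:,0]<.65)","(P[:,0]<.65)&(P[:,2]<.1)&(P[:,0]>.4)")
open("fit.py","w").write(s)
E
python3 fit.py
```

```text
side table z 0.0006970217911473485 32161
top table z 0.0017833604392485155 43648
rack xy [0.5424 0.1558] yaw 0.2748 axial R..L mm [ 0.09  0.95 -1.07] offs [-0.8  0.  -1.1  0.8 -0.   0.1] {'side': (1273, np.float64(0.0012)), 'top': (1826, np.float64(0.0012))}
   -1 [0.5609 0.0904]
   0 [0.5433 0.1561]
   1 [0.5229 0.221 ]
tray xy [ 0.4968 -0.1846] yaw -0.1819 axial R..L mm [ 1.38 -1.85  0.23] offs [-0.7 -0.2 -0.7  0.7  0.2  0.1] {'side': (2515, np.float64(0.001)), 'top': (1858, np.float64(0.0012))}
   -1 [ 0.4844 -0.2596]
   0 [ 0.4949 -0.1843]
   1 [ 0.5107 -0.1099]
green [ 0.58905002 -0.21019647  0.03993567] [ 0.64836623 -0.1437082   0.06588469]
```

View pics/c_top.png

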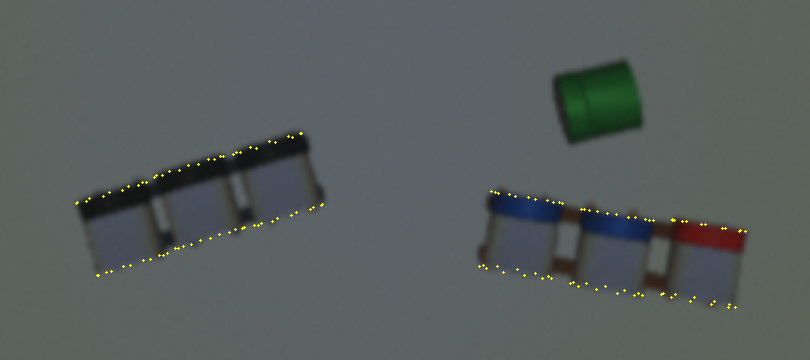

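View pics/c_side.png

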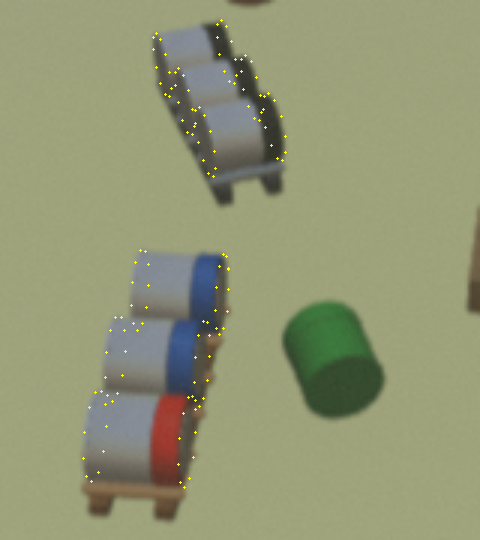

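The overlays match both rows, and the green tin is at about (0.62,-0.18), clear of the fingers' path. I pick the nearest-to-rack blue tin first (0.511,-0.110), with tool yaw 1.389.

Call:
{"fn": "servo_tool", "kwargs": {"rows": [[0.02, 0.025, 0, 0, 0, 0.06, 1], [0.055, 0.07, 0, 0, 0, 0.18, 1], [0.09, 0.115, 0, 0, 0, 0.3, 1], [0.12, 0.155, 0, 0, 0, 0.42, 1], [0.145, 0.19, 0, 0, 0, 0.54, 1], [0.17, 0.225, 0, 0, 0, 0.66, 1], [0.195, 0.255, 0, 0, 0, 0.78, 1], [0.22, 0.29, 0, 0, 0, 0.9, 1]], "newtons": 25}}

```text
time_s: 1.47
ee_pos: [0.4058, -0.2493, 0.2057]
eef_rot: [3.141, 0.0, 1.296]
force: [0.9, -0.8, -0.0]
grip_width: 0.0937
```

```bash
cat > go.py <<'E'
import sys,numpy as np
from station import ctrl
o=ctrl.get_obs();t=np.array([float(a) for a in sys.argv[1:5]])
print("t",round(o["time_s"],2),"pos",o["ee_pos"].round(4),"rot",o["eef_rot"].round(4),"w",round(o["grip_width"],4),"F",o["force"].round(1))
print("shift",(t[:3]-o["ee_pos"]).round(4),"dyaw",round(t[3]-o["eef_rot"][2],4))
E
python3 go.py .5107 -.1099 .12 1.389
```

```text
t 1.47 pos [ 0.4058 -0.2493  0.2057] rot [3.1410e+00 2.0000e-04 1.2956e+00] w 0.0937 F [ 0.9 -0.8 -0. ]
shift [ 0.1049  0.1394 -0.0857] dyaw 0.0934
```

Call:
{"fn": "servo_tool", "kwargs": {"rows": [[0.02, 0.027, 0, 0, 0, 0.03, 1], [0.045, 0.06, -0.01, 0, 0, 0.06, 1], [0.07, 0.093, -0.03, 0, 0, 0.0934, 1], [0.09, 0.12, -0.05, 0, 0, 0.0934, 1], [0.1049, 0.1394, -0.07, 0, 0, 0.0934, 1], [0.1049, 0.1394, -0.0857, 0, 0, 0.0934, 1], [0.1049, 0.1394, -0.0857, 0, 0, 0.0934, 1], [0.1049, 0.1394, -0.0857, 0, 0, 0.0934, 1]]}}

```text
time_s: 2.13
ee_pos: [0.5104, -0.1099, 0.1199]
eef_rot: [-3.141, 0.0, 1.389]
force: [-1.0, 1.2, 0.0]
grip_width: 0.0942
```

```bash
python3 go.py .5107 -.1099 .029 1.389; python3 - <<'E'
from station import cams
import cv2,pickle
d={n:cams.camera(n) for n in("side","top")}
pickle.dump(d,open("p1.pkl","wb"))
a=cv2.resize(d["side"]["image"][200:380,190:350,::-1],None,fx=2.5,fy=2.5);b=cv2.resize(d["top"]["image"][240:360,330:480,::-1],None,fx=2.6,fy=2.6)
b=cv2.copyMakeBorder(b,0,a.shape[0]-b.shape[0],0,0,0);cv2.imwrite("pics/p1.png",cv2.hconcat([a,b]))
E
```

```text
t 2.13 pos [ 0.5104 -0.1099  0.1199] rot [-3.1409e+00  2.0000e-04  1.3893e+00] w 0.0942 F [-1.   1.2  0. ]
shift [ 0.0003  0.     -0.0909] dyaw -0.0003
```

View pics/p1.png

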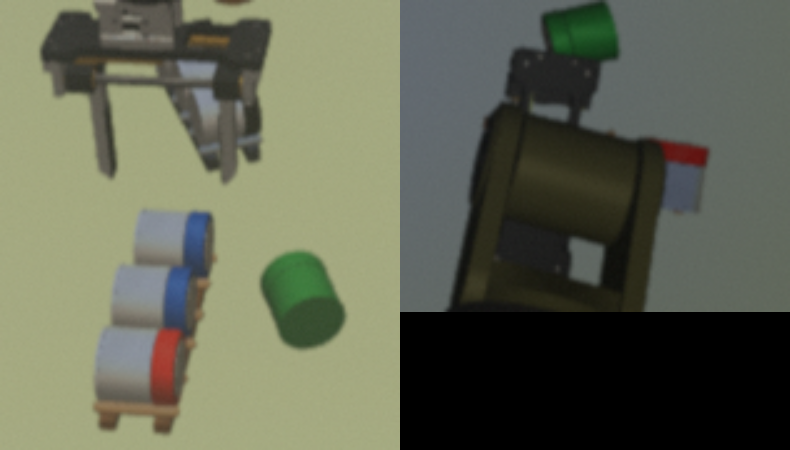

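Fingers straddle the far blue tin along its axis at side crop (170,110). Now I descend to grasp height.

Call:
{"fn": "servo_tool", "kwargs": {"rows": [[0, 0, -0.015, 0, 0, 0, 1], [0, 0, -0.035, 0, 0, 0, 1], [0, 0, -0.055, 0, 0, 0, 1], [0, 0, -0.072, 0, 0, 0, 1], [0, 0, -0.084, 0, 0, 0, 1], [0, 0, -0.0905, 0, 0, 0, 1], [0, 0, -0.0905, 0, 0, 0, 1], [0, 0, -0.0905, 0, 0, 0, 1]]}}

```text
time_s: 2.9
ee_pos: [0.5113, -0.1113, 0.0319]
eef_rot: [3.138, 0.001, 1.387]
force: [0.4, 0.6, -0.1]
grip_width: 0.0938
```

Call:
{"fn": "servo_tool", "kwargs": {"rows": [[0, 0, 0, 0, 0, 0, 0.5], [0, 0, 0, 0, 0, 0, 0.4], [0, 0, 0, 0, 0, 0, 0.3], [0, 0, 0, 0, 0, 0, 0], [0, 0, 0, 0, 0, 0, -1], [0, 0, 0, 0, 0, 0, -1], [0, 0, 0, 0, 0, 0, -1], [0, 0, 0, 0, 0, 0, -1]]}}

```text
time_s: 3.57
ee_pos: [0.5114, -0.1113, 0.0321]
eef_rot: [3.138, 0.001, 1.387]
force: [-1.4, 0.9, 5.0]
grip_width: 0.062
```

Call:
{"fn": "servo_tool", "kwargs": {"rows": [[0, 0, 0.005, 0, 0, 0, -1], [0, 0, 0.02, 0, 0, 0, -1], [0, 0, 0.04, 0, 0, 0, -1], [0, 0, 0.065, 0, 0, 0, -1], [0, 0, 0.09, 0, 0, 0, -1], [0, 0, 0.115, 0, 0, 0, -1], [0, 0, 0.13, 0, 0, 0, -1], [0, 0, 0.13, 0, 0, 0, -1]]}}

```text
time_s: 4.23
ee_pos: [0.5126, -0.1115, 0.1654]
eef_rot: [3.133, 0.001, 1.387]
force: [-0.0, 0.1, -1.3]
grip_width: 0.0618
```

```bash
python3 go.py .5332 .1885 .165 1.8456;cat > snap.py <<'E'
from station import cams
import cv2,pickle,sys
k=sys.argv[1]
d={n:cams.camera(n) for n in("side","top")}
pickle.dump(d,open(k+".pkl","wb"))
a=cv2.resize(d["side"]["image"][130:390,200:360,::-1],None,fx=2.2,fy=2.2);b=cv2.resize(d["top"]["image"][220:340,210:470,::-1],None,fx=1.6,fy=1.6)
b=cv2.copyMakeBorder(b,0,a.shape[0]-b.shape[0],0,0,0);cv2.imwrite(f"pics/{k}.png",cv2.hconcat([a,b]))
E
python3 snap.py p2
```

```text
t 4.23 pos [ 0.5126 -0.1115  0.1654] rot [3.1329e+00 1.1000e-03 1.3874e+00] w 0.0618 F [-0.   0.1 -1.3]
shift [ 0.0206  0.3    -0.0004] dyaw 0.4582
```

View pics/p2.png

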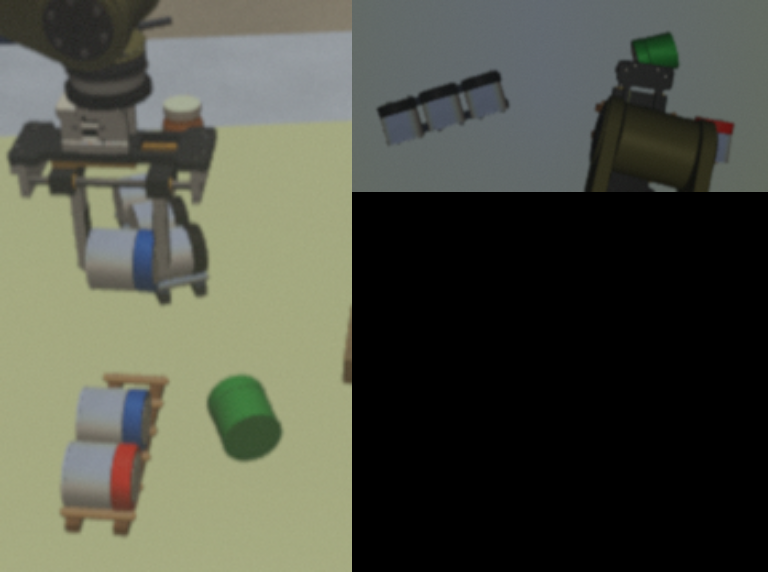

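Tin is held level, lid towards +x. I measure its offset in the hand from depth.

```bash
cat > held.py <<'E'
from h import *
import pickle,sys
# pkl x y z(tcp) axisyaw
d=pickle.load(open(sys.argv[1]+".pkl","rb"))["side"];x,y,z,yaw=map(float,sys.argv[2:6])
c0=np.array([x,y,z+.016]);P,_=cloud(d);P=P-np.array([-.0008,0,-.001])
a=np.array([np.cos(yaw),np.sin(yaw),0]);q=P-c0
m=(abs(q@a)<.024)&(abs(np.linalg.norm(q-(q@a)[:,None]*a,axis=1)-.03)<.009)
P=P[m]
lat=np.array([-np.sin(yaw),np.cos(yaw),0])
def f(v):
    q=P-c0-v[0]*lat-np.array([0,0,v[1]]);ax=q@a
    return (np.linalg.norm(q-ax[:,None]*a,axis=1)-.03)/.0015
s=least_squares(f,[0,0],loss="soft_l1",x_scale=.002);print(m.sum(),"lat,dz mm",(s.x*1e3).round(2),"res",np.median(abs(f(s.x)))*1.5)
E
python3 held.py p2 .5126 -.1115 .1654 -.1834
```

```text
655 lat,dz mm [ 1.11 -2.93] res 0.9577179132594579
```

Call:
{"fn": "servo_tool", "kwargs": {"rows": [[0.001, 0.01, 0, 0, 0, 0.03, -1], [0.003, 0.03, 0, 0, 0, 0.09, -1], [0.006, 0.055, 0, 0, 0, 0.15, -1], [0.008, 0.085, 0, 0, 0, 0.21, -1], [0.01, 0.115, 0, 0, 0, 0.27, -1], [0.012, 0.145, 0, 0, 0, 0.33, -1], [0.014, 0.175, 0, 0, 0, 0.39, -1], [0.016, 0.205, 0, 0, 0, 0.44, -1]]}}

```text
time_s: 5.0
ee_pos: [0.5263, 0.0959, 0.1601]
eef_rot: [3.14, 0.0, 1.832]
force: [1.0, -0.2, -0.3]
grip_width: 0.062
```

```bash
python3 go.py .5335 .1873 .13 1.8456
```

```text
t 5.0 pos [0.5263 0.0959 0.1601] rot [3.1403e+00 1.0000e-04 1.8323e+00] w 0.062 F [ 1.  -0.2 -0.3]
shift [ 0.0072  0.0914 -0.0301] dyaw 0.0133
```

Call:
{"fn": "servo_tool", "kwargs": {"rows": [[0.002, 0.025, 0, 0, 0, 0.005, -1], [0.004, 0.05, -0.005, 0, 0, 0.0133, -1], [0.006, 0.075, -0.012, 0, 0, 0.0133, -1], [0.0072, 0.0914, -0.02, 0, 0, 0.0133, -1], [0.0072, 0.0914, -0.0301, 0, 0, 0.0133, -1], [0.0072, 0.0914, -0.0301, 0, 0, 0.0133, -1], [0.0072, 0.0914, -0.0301, 0, 0, 0.0133, -1], [0.0072, 0.0914, -0.0301, 0, 0, 0.0133, -1]]}}

```text
time_s: 5.67
ee_pos: [0.5334, 0.1866, 0.1299]
eef_rot: [3.141, 0.0, 1.845]
force: [0.4, -0.2, -1.3]
grip_width: 0.0619
```

```bash
python3 go.py .5335 .1873 .09 1.8456; python3 snap.py p3
```

```text
t 5.67 pos [0.5334 0.1866 0.1299] rot [3.1409e+00 2.0000e-04 1.8452e+00] w 0.0619 F [ 0.4 -0.2 -1.3]
shift [ 0.0001  0.0007 -0.0399] dyaw 0.0004
```

View pics/p3.png

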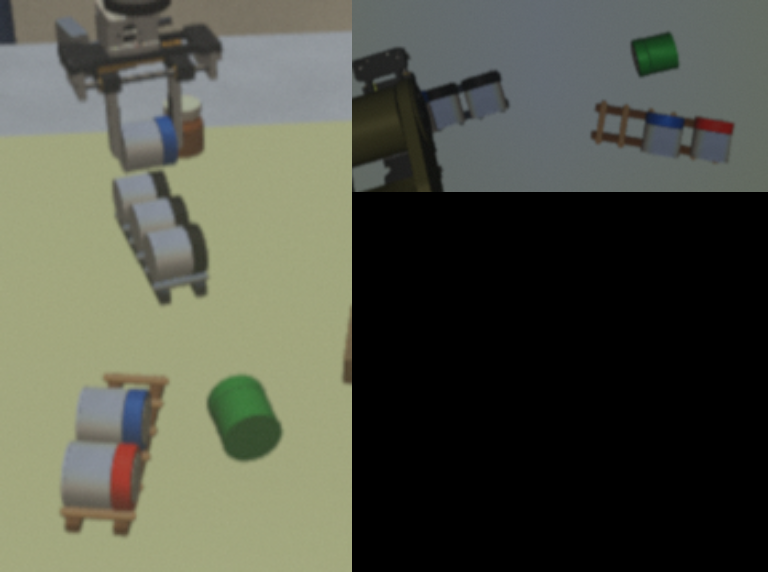

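```bash
python3 held.py p3 .5334 .1866 .1299 .2744
```

```text
409 lat,dz mm [ 0.96 -2.85] res 1.4017349062992663
```

Call:
{"fn": "servo_tool", "kwargs": {"rows": [[0.0001, 0.0007, -0.005, 0, 0, 0, -1], [0.0001, 0.0007, -0.013, 0, 0, 0, -1], [0.0001, 0.0007, -0.021, 0, 0, 0, -1], [0.0001, 0.0007, -0.028, 0, 0, 0, -1], [0.0001, 0.0007, -0.033, 0, 0, 0, -1], [0.0001, 0.0007, -0.037, 0, 0, 0, -1], [0.0001, 0.0007, -0.038, 0, 0, 0, -1], [0.0001, 0.0007, -0.038, 0, 0, 0, -1]]}}

```text
time_s: 6.43
ee_pos: [0.5338, 0.1873, 0.0921]
eef_rot: [3.14, 0.0, 1.845]
force: [0.4, -0.1, -0.9]
grip_width: 0.0619
```

Call:
{"fn": "servo_tool", "kwargs": {"rows": [[0, 0, -0.001, 0, 0, 0, -1], [0, 0, -0.002, 0, 0, 0, -1], [0, 0, -0.003, 0, 0, 0, -1], [0, 0, -0.004, 0, 0, 0, -1], [0, 0, -0.005, 0, 0, 0, -1], [0, 0, -0.0055, 0, 0, 0, -1], [0, 0, -0.0055, 0, 0, 0, -1], [0, 0, -0.0055, 0, 0, 0, -1]]}}

```text
time_s: 7.1
ee_pos: [0.5338, 0.1874, 0.0868]
eef_rot: [3.14, 0.0, 1.845]
force: [-1.7, 0.7, 2.7]
grip_width: 0.062
```

Call:
{"fn": "servo_tool", "kwargs": {"rows": [[0, 0, -0.0005, 0, 0, 0, -1], [0, 0, -0.001, 0, 0, 0, -1], [0, 0, -0.001, 0, 0, 0, -1], [0, 0, -0.001, 0, 0, 0, -1], [0, 0, -0.001, 0, 0, 0, -1], [0, 0, -0.001, 0, 0, 0, -1], [0, 0, -0.001, 0, 0, 0, -1], [0, 0, -0.001, 0, 0, 0, -1]]}}

```text
time_s: 7.77
ee_pos: [0.5339, 0.1876, 0.0867]
eef_rot: [3.139, -0.0, 1.845]
force: [-4.8, 0.4, 10.5]
grip_width: 0.0621
```

Call:
{"fn": "servo_tool", "kwargs": {"rows": [[0, 0, 0.0005, 0, 0, 0, 0.34], [0, 0, 0.0005, 0, 0, 0, 0.36], [0, 0, 0.0005, 0, 0, 0, 0.4], [0, 0, 0.0005, 0, 0, 0, 0.5], [0, 0, 0.0005, 0, 0, 0, 0.6], [0, 0, 0.0005, 0, 0, 0, 0.8], [0, 0, 0.0005, 0, 0, 0, 0.9], [0, 0, 0.0005, 0, 0, 0, 0.9]]}}

```text
time_s: 8.43
ee_pos: [0.5339, 0.1875, 0.0871]
eef_rot: [3.14, 0.0, 1.845]
force: [0.4, -1.2, -0.3]
grip_width: 0.0886
```

```bash
python3 go.py .5335 .1873 .16 1.8456; python3 snap.py p4
```

```text
t 8.43 pos [0.5339 0.1875 0.0871] rot [3.1395 0.     1.8449] w 0.0886 F [ 0.4 -1.2 -0.3]
shift [-0.0004 -0.0002  0.0729] dyaw 0.0007
```

View pics/p4.png

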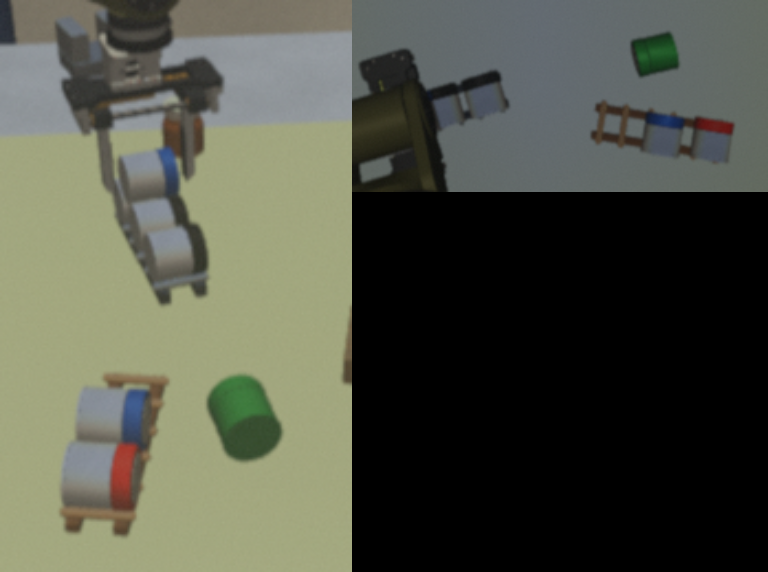

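The tin sits between left and mid (side crop 148,172), fingers clear. I retreat straight up first.

Call:
{"fn": "servo_tool", "kwargs": {"rows": [[0, 0, 0.005, 0, 0, 0, 1], [0, 0, 0.015, 0, 0, 0, 1], [0, 0, 0.03, 0, 0, 0, 1], [0, 0, 0.045, 0, 0, 0, 1], [0, 0, 0.06, 0, 0, 0, 1], [0, -0.01, 0.07, 0, 0, 0, 1], [0, -0.03, 0.073, 0, 0, -0.03, 1], [-0.002, -0.06, 0.073, 0, 0, -0.08, 1]]}}

```text
time_s: 9.2
ee_pos: [0.5322, 0.1276, 0.1618]
eef_rot: [3.137, -0.0, 1.766]
force: [0.8, -0.3, 0.2]
grip_width: 0.0939
```

```bash
python3 go.py .4955 -.1835 .12 1.389
```

```text
t 9.2 pos [0.5322 0.1276 0.1618] rot [ 3.1372e+00 -1.0000e-04  1.7660e+00] w 0.0939 F [ 0.8 -0.3  0.2]
shift [-0.0367 -0.3111 -0.0418] dyaw -0.377
```

Call:
{"fn": "servo_tool", "kwargs": {"rows": [[-0.004, -0.03, 0, 0, 0, -0.05, 1], [-0.008, -0.065, 0, 0, 0, -0.1, 1], [-0.012, -0.1, 0, 0, 0, -0.15, 1], [-0.016, -0.138, 0, 0, 0, -0.2, 1], [-0.02, -0.175, 0, 0, 0, -0.25, 1], [-0.024, -0.21, 0, 0, 0, -0.3, 1], [-0.028, -0.245, 0, 0, 0, -0.35, 1], [-0.032, -0.275, -0.005, 0, 0, -0.377, 1]]}}

```text
time_s: 9.87
ee_pos: [0.4998, -0.1502, 0.1582]
eef_rot: [3.135, 0.0, 1.385]
force: [0.8, 0.3, -0.2]
grip_width: 0.0939
```

```bash
python3 go.py .4955 -.1844 .11 1.389;python3 snap.py p5; sed -n 1,3p fit.py >/dev/null; sed 's/p0.pkl/p5.pkl/' fit.py > fit5.py; sed -i 's/^im=.*//' fit5.py; python3 - <<'E'
# refit tray remaining tins & base from side camera quickly
from h import *
import pickle
d=pickle.load(open("p5.pkl","rb"))["side"];P,_=cloud(d);P=P-np.array([-.0008,0,-.001])
def one(nm,c0,yaw):
    c0=np.array(c0);a=np.array([np.cos(yaw),np.sin(yaw),0]);lat=np.array([-np.sin(yaw),np.cos(yaw),0])
    q=P[abs(sdf(P,c0,yaw))<.008]; q=q[q[:,2]>c0[2]-.012]
    def f(v):
        return np.r_[sdf(q-a*v[0]-lat*v[1]-[0,0,v[2]],c0,yaw+v[3])/.0015,v[3]/.02]
    s=least_squares(f,np.zeros(4),loss="soft_l1",x_scale=[.002,.002,.002,.02]);print(nm,len(q),"ax,lat,z mm",(s.x[:3]*1e3).round(2),"dyaw",s.x[3].round(3))
one("blueplaced",[.5332,.1885,.099],.2748)
one("baseR",[.5608,.0904,.05],.2748);one("baseM",[.5424,.1558,.05],.2748);one("baseL",[.524,.2212,.05],.2748)
one("blue2",[.4968,-.1846,.045],-.182);one("red",[.483,-.2594,.045],-.182)
E
```

```text
t 9.87 pos [ 0.4998 -0.1502  0.1582] rot [3.1351e+00 4.0000e-04 1.3854e+00] w 0.0939 F [ 0.8  0.3 -0.2]
shift [-0.0043 -0.0342 -0.0482] dyaw 0.0036
blueplaced 102 ax,lat,z mm [ 0.65 -0.56  0.23] dyaw -0.009
baseR 377 ax,lat,z mm [-0.17  0.28  0.18] dyaw -0.01
baseM 130 ax,lat,z mm [1.07 0.39 1.45] dyaw 0.004
baseL 47 ax,lat,z mm [-1.92  0.85  0.44] dyaw 0.006
blue2 829 ax,lat,z mm [-2.7  -0.48  0.12] dyaw -0.015
red 1019 ax,lat,z mm [ 1.6  -0.17  0.17] dyaw -0.011
```

View pics/p5.png

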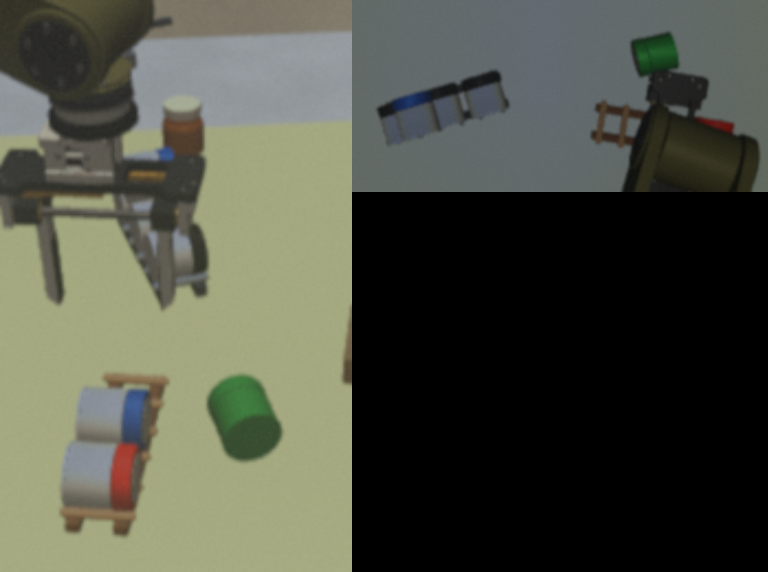

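Call:
{"fn": "servo_tool", "kwargs": {"rows": [[-0.001, -0.01, -0.005, 0, 0, 0.0036, 1], [-0.003, -0.022, -0.015, 0, 0, 0.0036, 1], [-0.0053, -0.0343, -0.03, 0, 0, 0.0036, 1], [-0.0053, -0.0343, -0.042, 0, 0, 0.0036, 1], [-0.0053, -0.0343, -0.0482, 0, 0, 0.0036, 1], [-0.0053, -0.0343, -0.0482, 0, 0, 0.0036, 1], [-0.0053, -0.0343, -0.0482, 0, 0, 0.0036, 1], [-0.0053, -0.0343, -0.0482, 0, 0, 0.0036, 1]]}}

```text
time_s: 10.63
ee_pos: [0.4941, -0.1854, 0.1093]
eef_rot: [3.136, 0.001, 1.388]
force: [0.2, -0.6, 0.5]
grip_width: 0.094
```

```bash
python3 go.py .4945 -.1845 .029 1.389
```

```text
t 10.63 pos [ 0.4941 -0.1854  0.1093] rot [3.1365e+00 6.0000e-04 1.3881e+00] w 0.094 F [ 0.2 -0.6  0.5]
shift [ 0.0004  0.0009 -0.0803] dyaw 0.0009
```

Call:
{"fn": "servo_tool", "kwargs": {"rows": [[0.0004, 0.0009, -0.02, 0, 0, 0, 1], [0.0004, 0.0009, -0.04, 0, 0, 0, 1], [0.0004, 0.0009, -0.06, 0, 0, 0, 1], [0.0004, 0.0009, -0.074, 0, 0, 0, 1], [0.0004, 0.0009, -0.0803, 0, 0, 0, 1], [0.0004, 0.0009, -0.0803, 0, 0, 0, 1], [0.0004, 0.0009, -0.0803, 0, 0, 0, 1], [0.0004, 0.0009, -0.0803, 0, 0, 0, 1]]}}

```text
time_s: 11.3
ee_pos: [0.4952, -0.1847, 0.0302]
eef_rot: [3.135, 0.001, 1.388]
force: [0.4, 0.1, -0.1]
grip_width: 0.0938
```

Call:
{"fn": "servo_tool", "kwargs": {"rows": [[0, 0, 0, 0, 0, 0, 0.5], [0, 0, 0, 0, 0, 0, 0.4], [0, 0, 0, 0, 0, 0, 0.3], [0, 0, 0, 0, 0, 0, 0], [0, 0, 0, 0, 0, 0, -1], [0, 0, 0, 0, 0, 0, -1], [0, 0, 0, 0, 0, 0, -1], [0, 0, 0, 0, 0, 0, -1]]}}

```text
time_s: 11.97
ee_pos: [0.4952, -0.1847, 0.0303]
eef_rot: [3.135, 0.001, 1.388]
force: [-1.0, 0.3, 2.8]
grip_width: 0.0619
```

Call:
{"fn": "servo_tool", "kwargs": {"rows": [[0, 0, 0.005, 0, 0, 0, -1], [0, 0, 0.02, 0, 0, 0, -1], [0, 0, 0.045, 0, 0, 0, -1], [0, 0, 0.07, 0, 0, 0, -1], [0, 0, 0.095, 0, 0, 0, -1], [0, 0, 0.12, 0, 0, 0, -1], [0, 0, 0.135, 0, 0, 0, -1], [0, 0, 0.135, 0, 0, 0, -1]]}}

```text
time_s: 12.63
ee_pos: [0.4963, -0.1852, 0.1686]
eef_rot: [3.13, 0.002, 1.388]
force: [0.4, 0.1, -2.5]
grip_width: 0.0621
```

```bash
python3 go.py .5516 .1231 .16 1.8456; python3 snap.py p6; python3 - <<'E'
from station import ctrl
import subprocess
o=ctrl.get_obs();p=o["ee_pos"];subprocess.run(["python3","held.py","p6",*map(str,p),str(o["eef_rot"][2]-1.5708)])
E
```

```text
t 12.63 pos [ 0.4963 -0.1852  0.1686] rot [3.1298e+00 2.3000e-03 1.3883e+00] w 0.0621 F [ 0.4  0.1 -2.5]
shift [ 0.0553  0.3083 -0.0086] dyaw 0.4573
740 lat,dz mm [0.16 2.79] res 0.9325435383254944
```

View pics/p6.png

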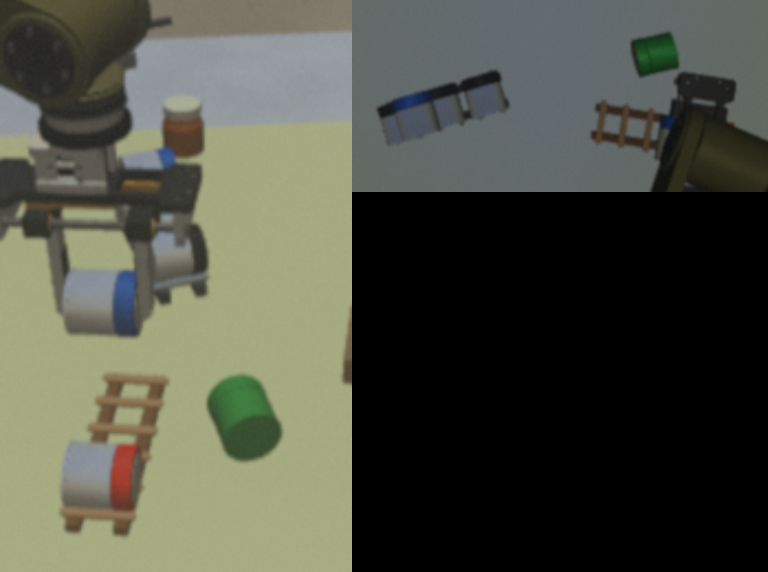

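Call:
{"fn": "servo_tool", "kwargs": {"rows": [[0.002, 0.01, 0, 0, 0, 0.03, -1], [0.006, 0.035, 0, 0, 0, 0.09, -1], [0.012, 0.065, 0, 0, 0, 0.15, -1], [0.018, 0.1, 0, 0, 0, 0.21, -1], [0.025, 0.135, 0, 0, 0, 0.27, -1], [0.032, 0.17, 0, 0, 0, 0.33, -1], [0.039, 0.205, 0, 0, 0, 0.39, -1], [0.045, 0.235, 0, 0, 0, 0.44, -1]]}}

```text
time_s: 13.4
ee_pos: [0.5393, 0.0532, 0.1633]
eef_rot: [3.137, 0.0, 1.834]
force: [0.3, -0.0, -1.6]
grip_width: 0.0622
```

```bash
python3 go.py .5516 .1231 .13 1.8456
```

```text
t 13.4 pos [0.5393 0.0532 0.1633] rot [3.1371e+00 3.0000e-04 1.8337e+00] w 0.0622 F [ 0.3 -0.  -1.6]
shift [ 0.0123  0.0699 -0.0333] dyaw 0.0119
```

Call:
{"fn": "servo_tool", "kwargs": {"rows": [[0.003, 0.018, 0, 0, 0, 0.005, -1], [0.007, 0.038, -0.005, 0, 0, 0.0119, -1], [0.01, 0.058, -0.012, 0, 0, 0.0119, -1], [0.0123, 0.0699, -0.024, 0, 0, 0.0119, -1], [0.0123, 0.0699, -0.0333, 0, 0, 0.0119, -1], [0.0123, 0.0699, -0.0333, 0, 0, 0.0119, -1], [0.0123, 0.0699, -0.0333, 0, 0, 0.0119, -1], [0.0123, 0.0699, -0.0333, 0, 0, 0.0119, -1]]}}

```text
time_s: 14.07
ee_pos: [0.5517, 0.1224, 0.13]
eef_rot: [3.137, 0.0, 1.845]
force: [-0.5, -0.7, -2.6]
grip_width: 0.062
```

```bash
python3 go.py .5516 .1231 .093 1.8456; python3 snap.py p7; python3 - <<'E'
from station import ctrl
import subprocess
o=ctrl.get_obs();p=o["ee_pos"];print(p);subprocess.run(["python3","held.py","p7",*map(str,p),str(o["eef_rot"][2]-1.5708)])
E
```

```text
t 14.07 pos [0.5517 0.1224 0.13  ] rot [3.1372e+00 4.0000e-04 1.8448e+00] w 0.062 F [-0.5 -0.7 -2.6]
shift [-0.0001  0.0007 -0.037 ] dyaw 0.0008
451 lat,dz mm [ 0.41 -1.87] res 1.3038102652142767
[0.55190107 0.12244552 0.1305133 ]
```

View pics/p7.png

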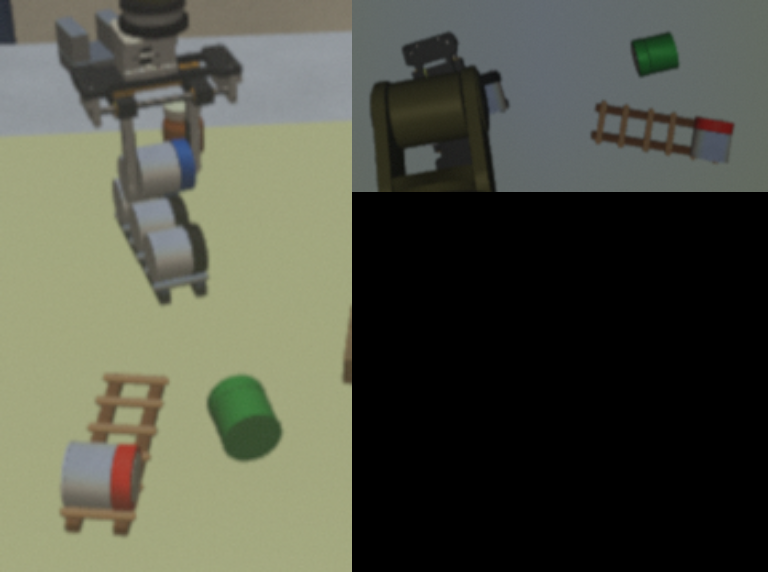

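Call:
{"fn": "servo_tool", "kwargs": {"rows": [[0, 0.0003, -0.006, 0, 0, 0, -1], [0, 0.0003, -0.014, 0, 0, 0, -1], [0, 0.0003, -0.022, 0, 0, 0, -1], [0, 0.0003, -0.03, 0, 0, 0, -1], [0, 0.0003, -0.036, 0, 0, 0, -1], [0, 0.0003, -0.039, 0, 0, 0, -1], [0, 0.0003, -0.04, 0, 0, 0, -1], [0, 0.0003, -0.04, 0, 0, 0, -1]]}}

```text
time_s: 14.83
ee_pos: [0.5519, 0.1228, 0.0903]
eef_rot: [3.137, 0.0, 1.845]
force: [0.8, 0.1, -1.6]
grip_width: 0.062
```

Call:
{"fn": "servo_tool", "kwargs": {"rows": [[0, 0, -0.001, 0, 0, 0, -1], [0, 0, -0.002, 0, 0, 0, -1], [0, 0, -0.003, 0, 0, 0, -1], [0, 0, -0.0035, 0, 0, 0, -1], [0, 0, -0.004, 0, 0, 0, -1], [0, 0, -0.0045, 0, 0, 0, -1], [0, 0, -0.0045, 0, 0, 0, -1], [0, 0, -0.0045, 0, 0, 0, -1]]}}

```text
time_s: 15.5
ee_pos: [0.5519, 0.1228, 0.0858]
eef_rot: [3.137, 0.0, 1.845]
force: [-0.0, 0.2, -2.0]
grip_width: 0.0621
```

Call:
{"fn": "servo_tool", "kwargs": {"rows": [[0, 0, -0.0005, 0, 0, 0, -1], [0, 0, -0.001, 0, 0, 0, -1], [0, 0, -0.0015, 0, 0, 0, -1], [0, 0, -0.002, 0, 0, 0, -1], [0, 0, -0.002, 0, 0, 0, -1], [0, 0, -0.002, 0, 0, 0, -1], [0, 0, -0.002, 0, 0, 0, -1], [0, 0, -0.002, 0, 0, 0, -1]]}}

```text
time_s: 16.17
ee_pos: [0.552, 0.123, 0.0848]
eef_rot: [3.136, 0.0, 1.845]
force: [-5.0, 0.8, 9.2]
grip_width: 0.0623
```

Call:
{"fn": "servo_tool", "kwargs": {"rows": [[0, 0, 0.0005, 0, 0, 0, 0.34], [0, 0, 0.0005, 0, 0, 0, 0.36], [0, 0, 0.0005, 0, 0, 0, 0.4], [0, 0, 0.0005, 0, 0, 0, 0.5], [0, 0, 0.0005, 0, 0, 0, 0.6], [0, 0, 0.0005, 0, 0, 0, 0.8], [0, 0, 0.0005, 0, 0, 0, 0.9], [0, 0, 0.0005, 0, 0, 0, 0.9]]}}

```text
time_s: 16.83
ee_pos: [0.552, 0.123, 0.0853]
eef_rot: [3.136, 0.0, 1.845]
force: [-0.0, 0.8, -0.3]
grip_width: 0.0887
```

Call:
{"fn": "servo_tool", "kwargs": {"rows": [[0, 0, 0.005, 0, 0, 0, 1], [0, 0, 0.015, 0, 0, 0, 1], [0, 0, 0.03, 0, 0, 0, 1], [0, 0, 0.045, 0, 0, 0, 1], [0, 0, 0.06, 0, 0, 0, 1], [0, -0.01, 0.07, 0, 0, 0, 1], [-0.002, -0.03, 0.073, 0, 0, -0.03, 1], [-0.006, -0.06, 0.073, 0, 0, -0.08, 1]]}}

```text
time_s: 17.5
ee_pos: [0.5464, 0.063, 0.1599]
eef_rot: [3.134, 0.001, 1.766]
force: [-0.5, -1.1, -0.1]
grip_width: 0.0941
```

```bash
python3 go.py .4845 -.2594 .12 1.389
```

```text
t 17.5 pos [0.5464 0.063  0.1599] rot [3.1335e+00 5.0000e-04 1.7660e+00] w 0.0941 F [-0.5 -1.1 -0.1]
shift [-0.0619 -0.3224 -0.0399] dyaw -0.377
```

Call:
{"fn": "servo_tool", "kwargs": {"rows": [[-0.006, -0.03, 0, 0, 0.006, -0.05, 1], [-0.013, -0.065, 0, 0, 0.006, -0.1, 1], [-0.02, -0.1, 0, 0, 0.006, -0.15, 1], [-0.027, -0.138, 0, 0, 0.006, -0.2, 1], [-0.034, -0.175, 0, 0, 0.006, -0.25, 1], [-0.041, -0.212, 0, 0, 0.006, -0.3, 1], [-0.048, -0.25, 0, 0, 0.006, -0.35, 1], [-0.055, -0.285, -0.005, 0, 0.006, -0.377, 1]]}}

```text
time_s: 18.17
ee_pos: [0.4907, -0.2248, 0.1563]
eef_rot: [3.138, 0.001, 1.386]
force: [1.2, 0.7, 0.1]
grip_width: 0.094
```

```bash
python3 go.py .4845 -.2594 .11 1.389;python3 snap.py p8; cat > one.py <<'E'
from h import *
import pickle,sys
def run(k,cam="side"):
    global P
    d=pickle.load(open(k+".pkl","rb"))[cam];P,_=cloud(d);P=P-(np.array([-.0008,0,-.001]) if cam=="side" else np.array([.0008,0,.0001]))
def one(nm,c0,yaw):
    c0=np.array(c0);a=np.array([np.cos(yaw),np.sin(yaw),0]);lat=np.array([-np.sin(yaw),np.cos(yaw),0])
    q=P[abs(sdf(P,c0,yaw))<.008]; q=q[q[:,2]>c0[2]-.012]
    def f(v):
        return np.r_[sdf(q-a*v[0]-lat*v[1]-[0,0,v[2]],c0,yaw+v[3])/.0015,v[3]/.02]
    if len(q)<30: print(nm,len(q));return
    s=least_squares(f,np.zeros(4),loss="soft_l1",x_scale=[.002,.002,.002,.02]);print(nm,len(q),"ax,lat,z mm",(s.x[:3]*1e3).round(2),"dyaw",s.x[3].round(3))
for cam in("side","top"):
    run(sys.argv[1],cam);print(cam)
    one("gapL",[.5332,.1885,.099],.2748);one("gapR",[.5516,.1231,.099],.2748);one("apex",[.5424,.1558,.149],.2748)
    one("baseR",[.5608,.0904,.05],.2748);one("baseM",[.5424,.1558,.05],.2748);one("baseL",[.524,.2212,.05],.2748)
    one("red",[.483,-.2594,.045],-.182)
E
python3 one.py p8
```

```text
t 18.17 pos [ 0.4907 -0.2248  0.1563] rot [3.1376e+00 1.3000e-03 1.3857e+00] w 0.094 F [1.2 0.7 0.1]
shift [-0.0062 -0.0346 -0.0463] dyaw 0.0033
side
gapL 323 ax,lat,z mm [ 0.05 -0.88 -0.19] dyaw -0.008
gapR 333 ax,lat,z mm [-0.28 -0.86 -0.09] dyaw -0.022
apex 0
baseR 136 ax,lat,z mm [-1.05 -0.17  0.8 ] dyaw -0.007
baseM 11
baseL 58 ax,lat,z mm [-1.74  3.41  7.55] dyaw 0.001
red 1019 ax,lat,z mm [ 1.58 -0.41  0.25] dyaw -0.004
top
gapL 667 ax,lat,z mm [2.68 0.01 0.36] dyaw -0.009
gapR 660 ax,lat,z mm [ 2.38 -0.07  0.32] dyaw -0.015
apex 0
baseR 390 ax,lat,z mm [ 1.64  0.19 -0.19] dyaw -0.019
baseM 97 ax,lat,z mm [  4.1  -10.38   2.97] dyaw 0.0
baseL 255 ax,lat,z mm [ 1.06 -1.1   0.49] dyaw 0.003
red 206 ax,lat,z mm [ 3.65 -0.55  0.96] dyaw 0.003
```

View pics/p8.png

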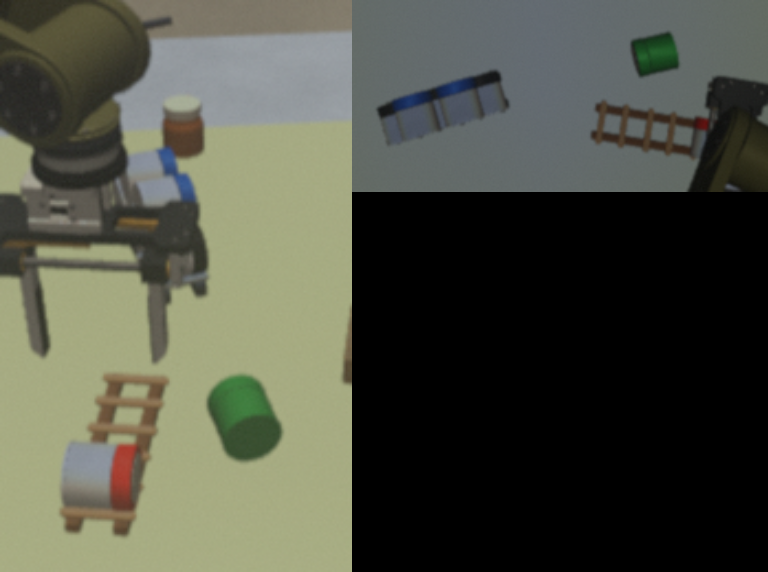

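Call:
{"fn": "servo_tool", "kwargs": {"rows": [[-0.001, -0.01, -0.005, 0, 0, 0.0033, 1], [-0.003, -0.022, -0.015, 0, 0, 0.0033, 1], [-0.0062, -0.0346, -0.03, 0, 0, 0.0033, 1], [-0.0062, -0.0346, -0.042, 0, 0, 0.0033, 1], [-0.0062, -0.0346, -0.0463, 0, 0, 0.0033, 1], [-0.0062, -0.0346, -0.0463, 0, 0, 0.0033, 1], [-0.0062, -0.0346, -0.0463, 0, 0, 0.0033, 1], [-0.0062, -0.0346, -0.0463, 0, 0, 0.0033, 1]]}}

```text
time_s: 18.93
ee_pos: [0.484, -0.2609, 0.1093]
eef_rot: [3.139, 0.001, 1.387]
force: [-0.1, 0.5, 1.0]
grip_width: 0.0939
```

```bash
python3 go.py .4845 -.2597 .028 1.389
```

```text
t 18.93 pos [ 0.484  -0.2609  0.1093] rot [3.1389e+00 1.4000e-03 1.3872e+00] w 0.0939 F [-0.1  0.5  1. ]
shift [ 0.0005  0.0012 -0.0813] dyaw 0.0018
```

Call:
{"fn": "servo_tool", "kwargs": {"rows": [[0.0003, 0.0012, -0.02, 0, 0, 0, 1], [0.0003, 0.0012, -0.04, 0, 0, 0, 1], [0.0003, 0.0012, -0.06, 0, 0, 0, 1], [0.0003, 0.0012, -0.074, 0, 0, 0, 1], [0.0003, 0.0012, -0.0813, 0, 0, 0, 1], [0.0003, 0.0012, -0.0813, 0, 0, 0, 1], [0.0003, 0.0012, -0.0813, 0, 0, 0, 1], [0.0003, 0.0012, -0.0813, 0, 0, 0, 1]]}}

```text
time_s: 19.6
ee_pos: [0.4849, -0.26, 0.0292]
eef_rot: [3.137, 0.002, 1.387]
force: [0.1, -0.1, 0.4]
grip_width: 0.0941
```

Call:
{"fn": "servo_tool", "kwargs": {"rows": [[0, 0, 0, 0, 0, 0, 0.5], [0, 0, 0, 0, 0, 0, 0.4], [0, 0, 0, 0, 0, 0, 0.3], [0, 0, 0, 0, 0, 0, 0], [0, 0, 0, 0, 0, 0, -1], [0, 0, 0, 0, 0, 0, -1], [0, 0, 0, 0, 0, 0, -1], [0, 0, 0, 0, 0, 0, -1]]}}

```text
time_s: 20.27
ee_pos: [0.4849, -0.26, 0.0293]
eef_rot: [3.137, 0.002, 1.387]
force: [-0.1, -0.1, 2.6]
grip_width: 0.0619
```

Call:
{"fn": "servo_tool", "kwargs": {"rows": [[0, 0, 0.005, 0, 0, 0, -1], [0, 0, 0.025, 0, 0, 0, -1], [0, 0, 0.055, 0, 0, 0, -1], [0, 0, 0.085, 0, 0, 0, -1], [0, 0, 0.115, 0, 0, 0, -1], [0, 0, 0.145, 0, 0, 0, -1], [0, 0, 0.16, 0, 0, 0, -1], [0, 0, 0.165, 0, 0, 0, -1]]}}

```text
time_s: 20.93
ee_pos: [0.4856, -0.2604, 0.1974]
eef_rot: [3.133, 0.004, 1.387]
force: [0.9, 0.2, -1.0]
grip_width: 0.0616
```

```bash
python3 go.py .5424 .1554 .195 1.843
```

```text
t 20.93 pos [ 0.4856 -0.2604  0.1974] rot [3.1332 0.0037 1.3874] w 0.0616 F [ 0.9  0.2 -1. ]
shift [ 0.0568  0.4158 -0.0024] dyaw 0.4556
```

Call:
{"fn": "servo_tool", "kwargs": {"rows": [[0.001, 0.01, 0.003, 0.004, 0.005, 0.02, -1], [0.004, 0.032, 0.003, 0.004, 0.005, 0.06, -1], [0.008, 0.062, 0.003, 0.004, 0.005, 0.11, -1], [0.013, 0.097, 0.003, 0.004, 0.005, 0.16, -1], [0.018, 0.134, 0.003, 0.004, 0.005, 0.21, -1], [0.023, 0.171, 0.003, 0.004, 0.005, 0.26, -1], [0.028, 0.208, 0.003, 0.004, 0.005, 0.31, -1], [0.033, 0.243, 0.003, 0.004, 0.005, 0.35, -1]]}}

```text
time_s: 21.6
ee_pos: [0.5177, -0.0147, 0.1991]
eef_rot: [3.141, -0.001, 1.741]
force: [0.1, -0.4, -1.3]
grip_width: 0.0619
```

```bash
python3 go.py .5424 .1554 .19 1.843
```

```text
t 21.6 pos [ 0.5177 -0.0147  0.1991] rot [ 3.1406e+00 -1.2000e-03  1.7414e+00] w 0.0619 F [ 0.1 -0.4 -1.3]
shift [ 0.0247  0.1701 -0.0091] dyaw 0.1016
```

Call:
{"fn": "servo_tool", "kwargs": {"rows": [[0.004, 0.028, 0, 0, 0, 0.02, -1], [0.009, 0.06, 0, 0, 0, 0.05, -1], [0.014, 0.095, 0, 0, 0, 0.08, -1], [0.019, 0.13, 0, 0, 0, 0.1016, -1], [0.023, 0.155, 0, 0, 0, 0.1016, -1], [0.0247, 0.1701, -0.0091, 0, 0, 0.1016, -1], [0.0247, 0.1701, -0.0091, 0, 0, 0.1016, -1], [0.0247, 0.1701, -0.0091, 0, 0, 0.1016, -1]]}}

```text
time_s: 22.27
ee_pos: [0.5414, 0.156, 0.1884]
eef_rot: [-3.139, -0.001, 1.845]
force: [-0.6, 0.1, -1.3]
grip_width: 0.0618
```

Call:
{"fn": "servo_tool", "kwargs": {"rows": [[0, 0, 0, 0, 0, 0, -1], [0, 0, 0, 0, 0, 0, -1], [0, 0, 0, 0, 0, 0, -1], [0, 0, 0, 0, 0, 0, -1], [0, 0, 0, 0, 0, 0, -1], [0, 0, 0, 0, 0, 0, -1], [0, 0, 0, 0, 0, 0, -1], [0, 0, 0, 0, 0, 0, -1]]}}

```text
time_s: 22.93
ee_pos: [0.5414, 0.1559, 0.1884]
eef_rot: [-3.139, -0.001, 1.845]
force: [0.0, -1.0, -1.6]
grip_width: 0.0621
```

```bash
python3 go.py .5424 .1554 .145 1.843; python3 snap.py p9; python3 - <<'E'
from station import ctrl
import subprocess
o=ctrl.get_obs();p=o["ee_pos"];print(p);subprocess.run(["python3","held.py","p9",*map(str,p),str(o["eef_rot"][2]-1.5708)])
E
python3 one.py p9
```

```text
t 22.93 pos [0.5414 0.1559 0.1884] rot [-3.1394e+00 -1.3000e-03  1.8452e+00] w 0.0621 F [ 0.  -1.  -1.6]
shift [ 0.001  -0.0005 -0.0434] dyaw -0.0022
456 lat,dz mm [ 0.11 -0.04] res 1.3132639264681611
[0.54140182 0.15602903 0.18835963]
side
gapL 362 ax,lat,z mm [-0.03 -0.57  0.09] dyaw -0.003
gapR 576 ax,lat,z mm [-0.13  0.31  0.32] dyaw -0.02
apex 13
baseR 617 ax,lat,z mm [-0.24  0.51  0.56] dyaw -0.011
baseM 89 ax,lat,z mm [0.71 0.57 7.91] dyaw 0.0
baseL 83 ax,lat,z mm [-1.69 -0.19  1.37] dyaw 0.009
red 0
top
gapL 0
gapR 515 ax,lat,z mm [2.99 0.4  0.48] dyaw -0.017
apex 0
baseR 389 ax,lat,z mm [1.72 0.48 0.23] dyaw -0.028
baseM 0
baseL 0
red 0
```

View pics/p9.png

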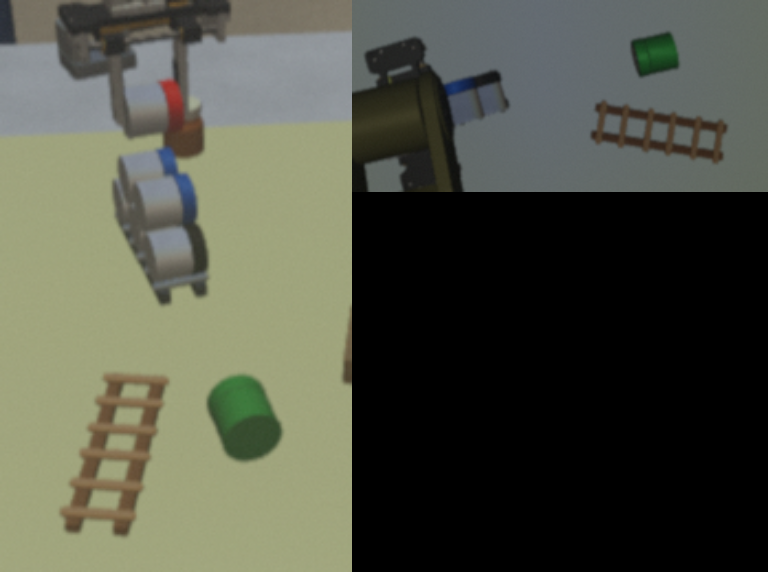

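Call:
{"fn": "servo_tool", "kwargs": {"rows": [[0.0005, -0.0003, -0.006, 0, 0, 0, -1], [0.001, -0.0004, -0.014, 0, 0, -0.002, -1], [0.001, -0.0004, -0.023, 0, 0, -0.003, -1], [0.001, -0.0004, -0.032, 0, 0, -0.003, -1], [0.001, -0.0004, -0.04, 0, 0, -0.003, -1], [0.001, -0.0004, -0.046, 0, 0, -0.003, -1], [0.001, -0.0004, -0.049, 0, 0, -0.003, -1], [0.001, -0.0004, -0.049, 0, 0, -0.003, -1]]}}

```text
time_s: 23.7
ee_pos: [0.5422, 0.1555, 0.1385]
eef_rot: [-3.138, -0.001, 1.842]
force: [-0.9, 0.7, -0.7]
grip_width: 0.0617
```

Call:
{"fn": "servo_tool", "kwargs": {"rows": [[0, 0, -0.001, 0, 0, 0, -1], [0, 0, -0.002, 0, 0, 0, -1], [0, 0, -0.003, 0, 0, 0, -1], [0, 0, -0.0035, 0, 0, 0, -1], [0, 0, -0.004, 0, 0, 0, -1], [0, 0, -0.0045, 0, 0, 0, -1], [0, 0, -0.0045, 0, 0, 0, -1], [0, 0, -0.0045, 0, 0, 0, -1]]}}

```text
time_s: 24.37
ee_pos: [0.5422, 0.1555, 0.1341]
eef_rot: [-3.138, -0.001, 1.842]
force: [0.1, -0.8, -2.3]
grip_width: 0.0619
```

Call:
{"fn": "servo_tool", "kwargs": {"rows": [[0, 0, -0.0005, 0, 0, 0, -1], [0, 0, -0.0008, 0, 0, 0, -1], [0, 0, -0.001, 0, 0, 0, -1], [0, 0, -0.0012, 0, 0, 0, -1], [0, 0, -0.0014, 0, 0, 0, -1], [0, 0, -0.0014, 0, 0, 0, -1], [0, 0, -0.0014, 0, 0, 0, -1], [0, 0, -0.0014, 0, 0, 0, -1]]}}

```text
time_s: 25.03
ee_pos: [0.5425, 0.1557, 0.1333]
eef_rot: [-3.139, -0.001, 1.842]
force: [-0.4, 1.4, 5.9]
grip_width: 0.0619
```

Contact at the expected height (Fz≈6 N, TCP 0.133). I release gently.

Call:
{"fn": "servo_tool", "kwargs": {"rows": [[0, 0, 0, 0, 0, 0, 0.34], [0, 0, 0, 0, 0, 0, 0.36], [0, 0, 0, 0, 0, 0, 0.4], [0, 0, 0, 0, 0, 0, 0.5], [0, 0, 0, 0, 0, 0, 0.6], [0, 0, 0, 0, 0, 0, 0.8], [0, 0, 0, 0, 0, 0, 0.9], [0, 0, 0, 0, 0, 0, 0.9]]}}

```text
time_s: 25.7
ee_pos: [0.5425, 0.1557, 0.1333]
eef_rot: [-3.139, -0.001, 1.842]
force: [-0.5, -0.6, 0.4]
grip_width: 0.0886
```

Call:
{"fn": "servo_tool", "kwargs": {"rows": [[0, 0, 0.005, 0, 0, 0, 1], [0, 0, 0.015, 0, 0, 0, 1], [0, 0, 0.03, 0, 0, 0, 1], [0, 0, 0.045, 0, 0, 0, 1], [0, 0, 0.06, 0, 0, 0, 1], [0, 0, 0.075, 0, 0, 0, 1], [0, -0.02, 0.09, 0, 0, 0, 1], [0, -0.05, 0.09, 0, 0, 0, 1]]}}

```text
time_s: 26.37
ee_pos: [0.5433, 0.1068, 0.2273]
eef_rot: [3.139, -0.001, 1.845]
force: [0.3, -0.8, -0.6]
grip_width: 0.094
```

Call:
{"fn": "servo_tool", "kwargs": {"rows": [[-0.002, -0.03, 0, 0, 0, 0, 1], [-0.005, -0.06, 0, 0, 0, 0, 1], [-0.01, -0.09, 0, 0, 0, 0, 1], [-0.02, -0.12, 0, 0, 0, 0, 1], [-0.03, -0.15, 0, 0, 0, 0, 1], [-0.04, -0.18, 0, 0, 0, 0, 1], [-0.06, -0.21, 0, 0, 0, 0, 1], [-0.08, -0.24, 0, 0, 0, 0, 1]]}}

```text
time_s: 27.03
ee_pos: [0.4625, -0.1345, 0.2282]
eef_rot: [3.138, -0.0, 1.845]
force: [0.3, -0.0, 0.6]
grip_width: 0.094
```

```bash
python3 go.py .5424 .1554 .145 1.843; python3 snap.py pa; python3 one.py pa; python3 - <<'E'
import pickle,cv2
d=pickle.load(open("pa.pkl","rb"))
for n in d: cv2.imwrite(f"pics/fin_{n}.png",d[n]["image"][:,:,::-1])
a=cv2.resize(d["side"]["image"][170:270,220:320,::-1],None,fx=4,fy=4,interpolation=cv2.INTER_CUBIC);b=cv2.resize(d["top"]["image"][240:340,215:315,::-1],None,fx=4,fy=4,interpolation=cv2.INTER_CUBIC)
cv2.imwrite("pics/fin.png",cv2.hconcat([a,b]))
E
```

```text
t 27.03 pos [ 0.4625 -0.1345  0.2282] rot [ 3.1379e+00 -4.0000e-04  1.8454e+00] w 0.094 F [ 0.3 -0.   0.6]
shift [ 0.0799  0.2899 -0.0832] dyaw -0.0024
side
gapL 27
gapR 622 ax,lat,z mm [-0.12  0.48  0.85] dyaw -0.005
apex 501 ax,lat,z mm [-0.52  0.43 -0.24] dyaw -0.002
baseR 629 ax,lat,z mm [-0.11  0.44  0.3 ] dyaw -0.014
baseM 82 ax,lat,z mm [0.87 0.47 5.69] dyaw 0.002
baseL 2
red 0
top
gapL 287 ax,lat,z mm [ 1.92 -0.74  0.68] dyaw 0.007
gapR 444 ax,lat,z mm [2.02 0.42 0.49] dyaw -0.018
apex 728 ax,lat,z mm [ 1.9   0.14 -0.29] dyaw -0.002
baseR 392 ax,lat,z mm [2.24 0.5  0.22] dyaw -0.018
baseM 0
baseL 254 ax,lat,z mm [ 0.76 -0.91  0.36] dyaw 0.011
red 0
```

View pics/fin.png

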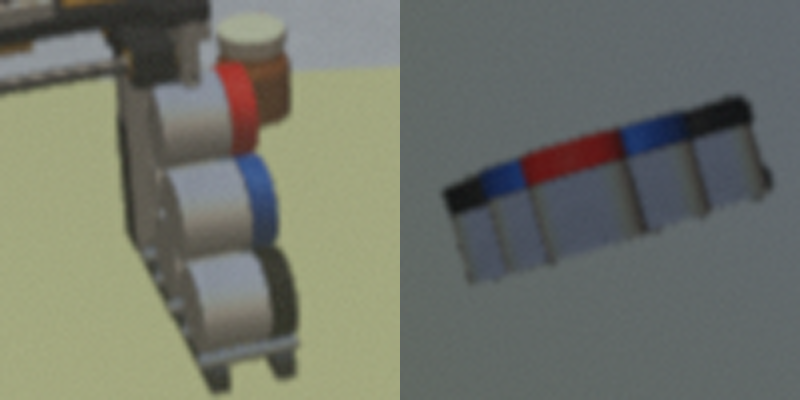

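View pics/fin_side.png

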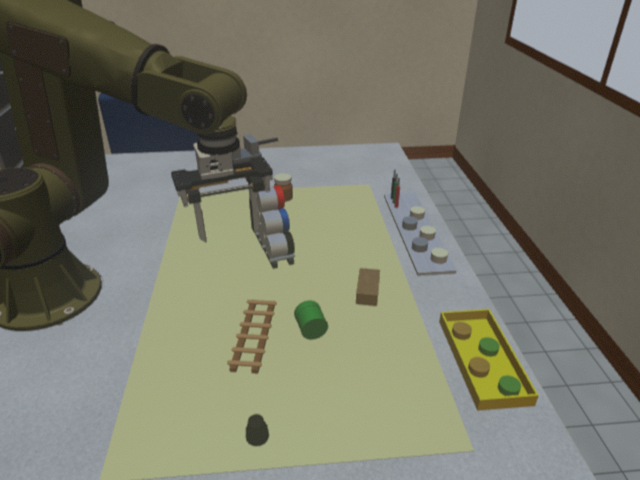

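The pyramid stands: red at side (267,200), blue at (272,222), black at (280,245), ends in line within about 1–2 mm. The green tin, carton, jar and loupe have not moved. I'll hold still for one call to settle, then hand in.

Call:
{"fn": "servo_tool", "kwargs": {"rows": [[0, 0, 0, 0, 0, 0, 1], [0, 0, 0, 0, 0, 0, 1], [0, 0, 0, 0, 0, 0, 1], [0, 0, 0, 0, 0, 0, 1], [0, 0, 0, 0, 0, 0, 1], [0, 0, 0, 0, 0, 0, 1], [0, 0, 0, 0, 0, 0, 1], [0, 0, 0, 0, 0, 0, 1]]}}

```text
time_s: 27.8
ee_pos: [0.4616, -0.1361, 0.2284]
eef_rot: [3.138, 0.0, 1.842]
force: [0.2, 0.1, 0.9]
grip_width: 0.0942
```

```bash
python3 snap.py pb; python3 one.py pb | grep -E "apex|gap|base"; python3 -c "
from station import hand_in
print(hand_in())"
```

```text
gapL 34 ax,lat,z mm [-0.36 -0.6   0.42] dyaw 0.024
gapR 630 ax,lat,z mm [-0.05  0.57  1.22] dyaw -0.019
apex 504 ax,lat,z mm [-0.27  0.12 -0.44] dyaw -0.013
baseR 626 ax,lat,z mm [-0.16  0.51  0.25] dyaw -0.012
baseM 83 ax,lat,z mm [ 0.89 -1.11  6.05] dyaw 0.006
baseL 1
gapL 288 ax,lat,z mm [ 2.46 -0.83  0.73] dyaw 0.008
gapR 446 ax,lat,z mm [2.38 0.4  0.53] dyaw -0.022
apex 727 ax,lat,z mm [ 1.81 -0.   -0.27] dyaw -0.005
baseR 393 ax,lat,z mm [2.94 0.27 0.21] dyaw -0.017
baseM 0
baseL 255 ax,lat,z mm [ 0.53 -0.73  0.36] dyaw 0.009
the job is handed in; nothing more can be done
None
```

The pyramid is finished: both blue-lidded tins are saddled in the two bottom-row gaps and the red-lidded tin is on top of them. All lids face the same way as the bottom row. I handed the job in at about 28 s, with the robot clear of everything. Each tin was lowered until it touched (6–11 N) before I opened the fingers.

- **Position:** the three placed tins are within about 1 mm sideways and in height of where they should be, and their ends are in line with the row to about 2 mm. Two looks about 0.8 s apart agreed to about 0.5 mm wherever a tin was well in view.
- **Direction:** each tin's direction is within about 1.3° of the row's.
- **Other things:** in the pictures the green look-alike, carton, jar and loupe looked unmoved.
- **Disagreements:** the two cameras differ by about 2–3 mm along the tins, which roughly fits their stated calibration error. The middle bottom tin was mostly hidden at the end, so its last fits were missing or meaningless. I could only judge it from the tins resting on it.

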